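# Roll the pestle out of its spring clips and lay the tray

## Task

Lay the purple tray for pounding: take the wooden pestle out of its spring-clip rack and lay it flat on the floor of the tray, and lift the top steel cup straight off the cup it is nested in and stand it upright in the tray beside the pestle. The rigid hooks reach over the pestle, so do not pull it straight up: roll it out sideways, past the sprung red-nosed jaws. Set both down gently, let go, leave the lower cup standing on its little board, and do not disturb the mortar, bottle or jar or shift the tray.

Things in the scene. Friction and masses are not known exactly. Their poses are not given: they have to be found in the camera images.
- rack: Fixed rack, wooden base 150 (x) x 74 x 12 mm; origin: underside centre. Two clips 12 mm wide at x = -44, +44 mm (76 mm free between). Handle lies along rack x at y = 0, z = 50 mm, on saddles 37 mm high. Rigid back at y = -14 mm and hook over the top out to y = 11 mm, 67-74 mm high, block -y and up. Mouth faces rack +y: move the handle 28 mm or more to +y, rising 0-3 mm, then it lifts free.
- jaw (a joint): Sprung jaw on the rack's +y side, rad: 0 = shut (its stop), up to 1.2 folded outwards to +y. Hinge along rack x at y = 18 mm, z = 15 mm; a steel leaf with a red round nose (8 mm thick, top 46 mm high) at each clip. Pushing the handle past both takes about 5 N at first, rising to about 15 N; it springs shut by itself.
- pestle: Loose wooden pestle, 184 mm long, about 0.24 kg. Origin: middle of its handle, on its axis; x along its length. Handle: round, 26 mm diameter, x = -57 to +57 mm. Ends 44 mm diameter: pale knob to x = -89 mm, dark head to x = +95 mm (they stop it sliding out lengthwise). Starts in the rack, its x along the rack's x. Lying on a floor its axis is 22 mm above it.
- tray: Loose purple plastic tray, 280 mm (x) x 210 mm (y) x 28 mm high, walls and floor 5 mm thick, 0.8 kg, empty. Origin: centre of the underside.
- cup_top: Upper of two alike nested steel cups, plain tapered: 80 mm high, 60 mm outside diameter at the rim, 45 mm at the foot, wall 3.5 mm, about 0.09 kg. Origin: on its axis at half height (40 mm over its foot). Nested snugly in the lower cup (sits on four small lugs inside it), standing 52 mm out; take it by that free part.
- cup_low: Lower cup, same shape, about 0.14 kg, standing on a fixed wooden board 100 x 100 x 12 mm. Origin: on its axis at half height. To be left standing there.
- mortar: Bystander: round clay mortar, 110 mm across at the rim, 80 mm high, 1.4 kg. Origin: centre of the underside.
- bottle: Bystander: amber sauce bottle, 54 mm across, 150 mm high. Origin: centre of the underside.
- jar: Bystander: small jar with a yellow lid, 48 mm across, 65 mm high, standing on the mouth side (+y) of the rack. Origin: centre of the underside.
There are look-alikes about, which are no part of the job. Leave any pink look-alike of the pestle alone.

How it is judged (in metres and radians):
On the way:
1. the pestle has left the clips sideways: its middle is more than 18 mm to the mouth side of its seat while still less than 90 mm above the bench (y of pestle in the frame of rack between 0.018 and 0.09 m and x of pestle in the frame of rack between -0.04 and 0.04 m and z of pestle in the frame of rack below 0.09 m).
At the end, for the whole second after the job is handed in: Pestle level (0.13 rad) on the tray floor, its middle 19 to 34 mm above the tray underside; top cup upright (0.12 rad) on the tray floor; both still (under 30 mm/s); lower cup upright, within 20 mm of its start; jaw sprung shut (below 0.1 rad) (x of pestle in the frame of tray between -0.06 and 0.06 m and y of pestle in the frame of tray between -0.09 and 0.09 m and z of pestle in the frame of tray between 0.019 and 0.034 m and angle between pestle's own x axis and vertical between 1.44 and 1.7 rad and x of cup_top in the frame of tray between -0.12 and 0.12 m and y of cup_top in the frame of tray between -0.085 and 0.085 m and z of cup_top in the frame of tray between 0.038 and 0.052 m and angle between each of cup_top, cup_low's own z axis and vertical below 0.12 rad and linear speed of each of pestle, cup_top below 0.03 m/s and distance of cup_low from where it was at the start of the episode below 0.02 m and value of joint jaw below 0.1 rad); the robot touches nothing.
It fails at once if the pestle is dropped instead of set down (falls free faster than 0.75 m/s, about 30 mm) (linear speed of pestle above 0.75 m/s and contact force between the fingers and pestle below 0.05 N).
It fails at once if the top cup is dropped instead of set down (falls free faster than 0.75 m/s, about 30 mm) (linear speed of cup_top above 0.75 m/s and contact force between the fingers and cup_top below 0.05 N).
It fails at once if the lower cup is carried off, knocked over or shifted by more than 30 mm (distance of cup_low from where it was at the start of the episode above 0.03 m or angle between cup_low's own z axis and vertical above 0.5 rad).
It fails at once if mortar, bottle or jar is shifted by more than 30 mm or knocked over (distance of any of mortar, bottle, jar from where it was at the start of the episode above 0.03 m or angle between any of mortar, bottle, jar's own z axis and vertical above 0.5 rad).
It fails at once if the tray is shifted by more than 40 mm (distance of tray from where it was at the start of the episode above 0.04 m).
It also fails if it takes over 72 s, if anything falls off the work surface, if the arm or the gripper's body presses on something with over 40 N, if the wrist force passes 120 N, or if a joint passes its speed limit or range.

## Robot

A 7-joint arm with a two-finger parallel gripper is mounted at the origin on the work surface. World frame = base frame: x ahead of the robot, y to its left, z up, the work surface at z = 0. Lengths are in mm, angles in rad, forces in N, time in s.
With the tool pointing down it reaches from about 425 to 975 mm from the base axis. Payload 16.7 kg.
Tool frame: the origin (TCP) lies midway between the tips of the shut fingers; the grasp point (between the pads) lies 19 mm behind it; y points along the fingers, x is the direction in which the jaws open and shut, and the axes are right-handed (so a half turn about y gives the same grasp; the last joint's range is limited). The gripper opens to 85 mm and grips with 20 to 120 N. Pads are 22 mm wide; open, the fingers measure 114 mm over their backs; the gripper's body (76 mm by 85 mm) begins 54 mm behind the grasp point. The pads swing forward as they close: fully open they stand 13 mm farther back than shut.
Start: joints at [-1.417, 0.426, 0.074, 1.606, -0.034, 1.111, -0.067], TCP at [201.286, 644.252, 231.302] pointing down, gripper open.
Joint ranges: [-2.85, 2.85], [-0.5, 2.14], [-1.23, 1.37], [0.21, 2.46], [-1.02, 4.16], [0.16, 2.05], [-2.73, 2.73]. Speed limits (rad/s): [1.89, 1.89, 2.39, 2.39, 3.01, 3.01, 3.01].

## Interface

Orientations are given as a unit quaternion [w, x, y, z].
In Python, from station import r, capture gives the robot as it stands.
- The arm moves only by the tool drive_tool, never from a script. Its argument "motion" is a list of rows, each a list of 7 numbers: the shift along the world's x, y, z in mm, then the turn, a rotation vector about the world's x, y, z in units of 6 degrees (1.0 is 6 degrees), then the opening, from 0 (shut) to 1 (fully open). In form: [[tx, ty, tz, ax, ay, az, hand], ...]. A call has exactly 8 rows; each row shifts and turns the pose as measured when the row begins; what a row does not reach is not made up. A row lasts 1/8 s, in which the tool goes at most 62.5 mm and 10.7 degrees, less where a joint would pass 70% of its speed; a pose out of reach is approached as far as the arm can. A call is refused whole if a number of a shift passes 62.5 or a number of a turn 1, either way. A call with a gripper value outside its range is refused whole. The fingers move at their own pace and stop on an object; "newtons" is the grip in N (left out, the last holds). Time passes only in rows, so rows that do not move let the fingers close, or fill a call up. It gives the time, the measured TCP pose, the force and the opening at its end, in the units of the state.
- r.state(): the state, without advancing time (a new reading comes with each control period).
- capture(name): name is "scene" or "side" or "wrist"; returns a dict with "frame" (480x640x3 uint8, blue, green, red), "depth" (480x640 float32, mm along the optical axis (not along the pixel's ray), 0 where there is no reading), "vertical_fov" (degrees; the focal length in pixels is half the picture's height over the tangent of half this angle, whatever the lens; pixels are square), "cx", "cy" (the principal point, pixels), "dist_coeffs" ([k1, k2, p1, p2, k3] as OpenCV has them; the pictures are not rectified), "position" and "orientation" of the camera in the world; the wrist camera has in their place "tool_from_camera" (4x4, takes a point from camera to tool coordinates, whose origin is the TCP and whose axes are the tool frame's). Camera axes: x right, y down, z forward; pixel columns grow to the right and rows downward; lengths in mm; the calibration is good to about 2 mm. A picture is of the moment at which its call begins: read the wrist's pose just before it.
- r.job_done(): hands the job in, once; it reports no verdict.
The state is a dict: "t": time; "joint_positions": joint angles; "qd": joint speeds; "effort": joint torques, N m; "ee_pos": TCP position; "orientation": TCP orientation; "ft_force": force on the tool from outside, world axes, zero at the start; "torque": the same for the moment, N m; "opening": opening from 0.0 (shut) to 1.0 (fully open).
Only numpy, scipy, OpenCV 4.12 (cv2) and the standard library are available. Lean on these libraries where they do the work, as an engineer would, in place of code of your own. Each camera call takes 0.05 s, during which the arm holds its last target. There are 200 camera calls.

## Working session

There is one attempt and no reset: what is moved stays moved. The work goes in short steps, Python scripts to look and compute and a tool call to move; the robot and the scene stay as the last step left them, time stands still between calls to the robot, and variables do not carry over. Pictures are saved under pics/ and viewed, about 8 in all and at most 12, crops included, and the job is handed in when it is done.

Besides the shell and the picture viewer there is one more tool, called after "Request:" in YAML: its name, and indented under it one key for each argument. drive_tool: Moves the arm, as the interface text tells. Its arguments: {"type":"object","properties":{"motion":{"type":"array"},"newtons":{"type":"number"}},"required":["motion"]}

```bash
mkdir -p pics
cat > h.py <<'E'
import numpy as np, cv2
from scipy.spatial.transform import Rotation as R
from station import r, capture
def rot(q): return R.from_quat([q[1],q[2],q[3],q[0]]).as_matrix()
def cam(name):
    s=r.state(); c=capture(name)
    f=240/np.tan(np.radians(c["vertical_fov"])/2)
    K=np.array([[f,0,c["cx"]],[0,f,c["cy"]],[0,0,1]])
    if name=="wrist":
        T=np.eye(4);T[:3,:3]=rot(s["orientation"]);T[:3,3]=s["ee_pos"]
        T=T@np.array(c["tool_from_camera"])
    else:
        T=np.eye(4);T[:3,:3]=rot(c["orientation"]);T[:3,3]=c["position"]
    c["K"]=K;c["T"]=T;return c
def cloud(c):
    v,u=np.mgrid[0:480,0:640]
    p=cv2.undistortPoints(np.stack([u,v],-1).reshape(-1,1,2).astype(float),c["K"],np.array(c["dist_coeffs"],float)).reshape(480,640,2)
    d=c["depth"][...,None]
    P=np.concatenate([p*d,d],-1)@c["T"][:3,:3].T+c["T"][:3,3]
    P[c["depth"]<=0]=np.nan
    return P
E
python3 - <<'E'
from h import *
print(r.state())
for n in ["scene","side","wrist"]:
    c=cam(n);cv2.imwrite(f"pics/{n}0.png",c["frame"]);np.savez(f"{n}0.npz",P=cloud(c),f=c["frame"],T=c["T"],K=c["K"])
    print(n,c["T"].round(2).tolist(),c["dist_coeffs"],(c["depth"]>0).mean())
E
```

```text
{'t': 0.0, 'joint_positions': array([-1.41748809,  0.42675967,  0.07383263,  1.60657319, -0.03406876,
        1.11079359, -0.06713163]), 'qd': array([ 0.00118504, -0.00091848,  0.00184405, -0.00061335, -0.00018861,
       -0.0010381 , -0.00025093]), 'effort': array([ 1.53995220e-04, -9.49854970e+01,  3.76114458e+00, -4.63509464e+01,
        1.94431550e-02,  1.03920276e-02,  1.43805352e-05]), 'ee_pos': array([201.19441783, 643.91133705, 230.60651795]), 'orientation': array([-0.56940066,  0.56999902,  0.41852052, -0.41919516]), 'ft_force': array([-0.8892637 , -0.5807144 , -0.01261259]), 'torque': array([-0.04289717, -0.01316067,  0.0066633 ]), 'opening': 1.0011240993534176}
scene [[0.51, 0.7, -0.5, 1138.42], [0.86, -0.42, 0.3, -339.09], [0.0, -0.58, -0.81, 1103.3], [0.0, 0.0, 0.0, 1.0]] [-0.03842273  0.          0.          0.          0.        ] 0.9958723958333333
side [[0.7, -0.44, 0.56, -216.08], [-0.71, -0.41, 0.57, -675.65], [-0.02, -0.8, -0.6, 878.85], [0.0, 0.0, 0.0, 1.0]] [-0.02423172  0.          0.          0.          0.        ] 0.9957845052083333
wrist [[0.3, 0.91, 0.29, 125.25], [0.95, -0.28, -0.09, 667.39], [-0.0, 0.31, -0.95, 372.99], [0.0, 0.0, 0.0, 1.0]] [-0.05527163  0.          0.          0.          0.        ] 0.9960872395833333
```

View pics/scene0.png

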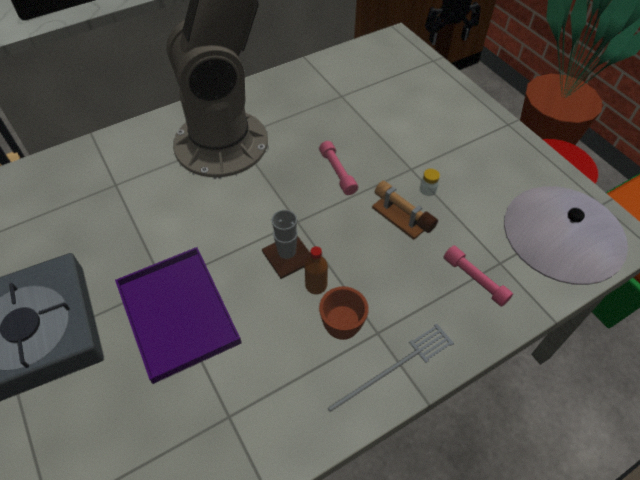

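View pics/side0.png

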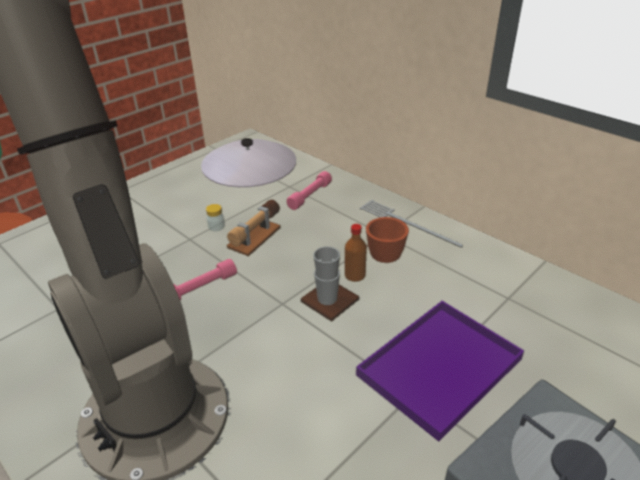

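The scene view shows the tray at (178,312), the nested cups at (286,235), the rack with pestle at (405,207) and the jar on its mouth side at (429,182). The bottle is at (316,272), close to the cups, and the mortar at (343,312). The side view agrees.

```bash
cat > m.py <<'E'
from h import *
rois={"scene":dict(tray=(105,240,250,385),cup=(268,205,304,280),rack=(365,175,445,245),jar=(416,165,445,200),bottle=(300,242,332,296),mortar=(315,283,372,342),board=(255,230,320,280)),
"side":dict(tray=(350,295,530,440),cup=(308,243,345,310),rack=(222,196,285,256),jar=(203,203,228,233),bottle=(342,222,370,284),mortar=(362,216,412,264),board=(298,275,362,322))}
for n in rois:
    D=np.load(n+"0.npz");P=D["P"];hsv=cv2.cvtColor(D["f"],cv2.COLOR_BGR2HSV)
    H,S,V=[hsv[...,i].astype(int) for i in range(3)]
    z=P[...,2]
    for k,(a,b,c,d) in rois[n].items():
        m=np.zeros((480,640),bool);m[b:d,a:c]=1
        if k=="tray": m&=(H>125)&(H<155)&(S>90)
        elif k=="cup": m&=(z>95)&(S<90)
        elif k=="board": m&=(z>6)&(z<18)
        elif k=="rack": m&=z>5
        else: m&=z>12
        q=P[m];
        if len(q)<5: print(n,k,len(q));continue
        rect=cv2.minAreaRect(q[:,:2].astype(np.float32))
        print(n,k,len(q),"z",np.percentile(q[:,2],[1,50,99]).round(0),"rect",np.round(rect[0]),np.round(rect[1]),round(rect[2],1))
        if k=="rack":
            for nm,mm in dict(handle=m&(z>48)&(S>60),dark=m&(z>35)&(V<70),base=m&(z<18),any=m&(z>30),grey=m&(S<50)&(z>15)).items():
                q=P[mm]
                if len(q)<5: print(nm,len(q));continue
                rc=cv2.minAreaRect(q[:,:2].astype(np.float32))
                cc,_,vt=np.linalg.svd(q[:,:2]-q[:,:2].mean(0),full_matrices=False)
                print("   ",nm,len(q),q.mean(0).round(0),np.round(rc[0]),np.round(rc[1]),round(rc[2],1),"pca",np.degrees(np.arctan2(vt[0,1],vt[0,0])).round(1))
        if k=="cup":
            t=q[q[:,2]>q[:,2].max()-6];print("   rim",len(t),[x.tolist() if hasattr(x,'tolist') else x for x in cv2.minEnclosingCircle(t[:,:2].astype(np.float32))],q[:,2].max())
E
python3 m.py
python3 - <<'E'
import cv2
a=cv2.imread("pics/scene0.png")[130:350,225:465]
b=cv2.imread("pics/side0.png")[180:330,195:425]
a=cv2.resize(a,(600,550),interpolation=3);cv2.imwrite("pics/crop1.png",a)
E
```

```text
scene tray 10078 z [nan nan nan] rect [ 471. -328.] [203. 284.] 85.9
scene cup 598 z [ 96. 126. 147.] rect [456. -24.] [57. 61.] 87.2
   rim 77 [(456.530029296875, -23.41671371459961), 31.215534210205078] 148.3484841262789
scene rack 2098 z [ 5. 41. 74.] rect [488. 321.] [201. 228.] 58.5
    handle 805 [513. 310.  62.] [497. 355.] [186. 162.] 13.6 pca 3.1
    dark 462 [548. 305.  57.] [502. 347.] [180. 144.] 13.6 pca 5.2
    base 812 [507. 291.  11.] [488. 321.] [201. 228.] 58.5 pca 2.1
    any 1191 [511. 313.  58.] [497. 355.] [186. 162.] 13.6 pca -6.2
    grey 384 [495. 337.  45.] [506. 357.] [165. 152.] 13.0 pca -71.8
scene jar 378 z [13. 53. 69.] rect [465. 414.] [46. 51.] 60.1
scene bottle 961 z [ 12.  85. 152.] rect [549.  -0.] [ 53. 203.] 72.7
scene mortar 2088 z [15. 49. 83.] rect [672. -15.] [154. 110.] 19.1
scene board 908 z [ 7. 12. 17.] rect [465. -24.] [141. 113.] 82.4
side tray 12117 z [nan nan nan] rect [nan nan] [0. 0.] 0.0
side cup 713 z [ 96. 126. 145.] rect [453. -22.] [61. 58.] 60.8
   rim 127 [(453.0636901855469, -21.964916229248047), 31.69507598876953] 145.99739044352157
side rack 1566 z [ 6. 41. 74.] rect [525. 338.] [260. 162.] 47.6
    handle 539 [497. 291.  61.] [508. 293.] [187.  46.] 10.7 pca -168.1
    dark 76 [576. 299.  55.] [519. 291.] [159.  19.] 10.2 pca -169.7
    base 633 [496. 287.  11.] [526. 341.] [257. 160.] 46.4 pca -168.9
    any 864 [498. 291.  58.] [502. 299.] [162. 161.] 55.3 pca -168.5
    grey 256 [512. 300.  49.] [509. 311.] [133. 163.] 55.3 pca -171.6
side jar 369 z [13. 45. 68.] rect [460. 418.] [45. 50.] 5.1
side bottle 1057 z [ 14.  78. 150.] rect [617.   4.] [155.  52.] 13.9
side mortar 1605 z [14. 59. 99.] rect [707.   6.] [276. 108.] 35.8
side board 936 z [ 6. 11. 17.] rect [488. -23.] [159. 105.] 0.4
```

View pics/crop1.png

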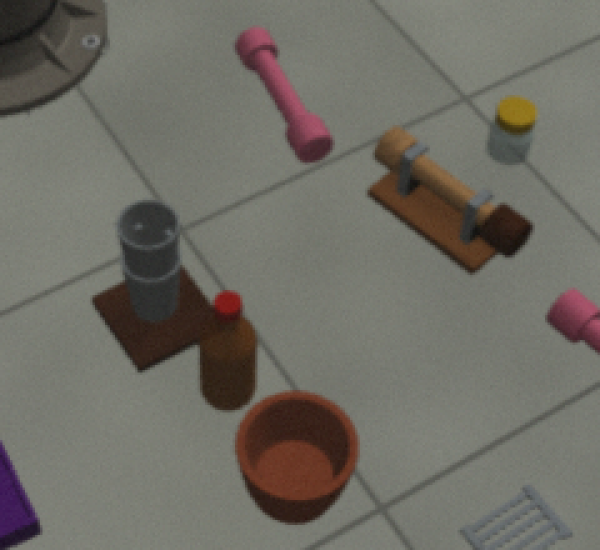

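Everything agrees with the given sizes: cup rim at z≈146 near (454,-22), pestle about (506,292) with a yaw of about 10.5°, tray about (471,-328) with a yaw of about -4°. Now I'll move over the rack and look from near.

Request:
drive_tool:
  motion:
    - [38,-44,0,0,0,0.58,1]
    - [38,-44,0,0,0,0.58,1]
    - [38,-44,0,0,0,0.58,1]
    - [38,-44,0,0,0,0.58,1]
    - [38,-44,0,0,0,0.58,1]
    - [38,-44,0,0,0,0.58,1]
    - [38,-44,0,0,0,0.58,1]
    - [38,-44,0,0,0,0.58,1]

```text
t: 1.15
ee_pos: [508.1, 282.9, 229.0]
orientation: [0.445, -0.446, -0.548, 0.55]
ft_force: [1.6, 1.6, -0.4]
opening: 0.997
```

```bash
cat > w.py <<'E'
from h import *
import sys
def pose():
    s=r.state();M=rot(s["orientation"])
    print("t",round(s["t"],2),"tcp",s["ee_pos"].round(1),"xdir",np.degrees(np.arctan2(M[1,0],M[0,0])).round(1),"down",M[:,1].round(3),"F",s["ft_force"].round(1),"open",round(s["opening"],3))
    print("q",s["joint_positions"].round(2))
if __name__=="__main__":
    pose()
    n=sys.argv[1]; c=cam("wrist");cv2.imwrite(f"pics/{n}.png",c["frame"]);np.savez(f"{n}.npz",P=cloud(c),f=c["frame"],T=c["T"],K=c["K"])
E
python3 w.py w1
```

```text
t 1.15 tcp [508.1 282.9 229. ] xdir 101.9 down [-0.001 -0.002 -1.   ] F [ 1.6  1.6 -0.4] open 0.997
q [-0.76  0.28  0.17  1.83 -0.05  1.04  1.21]
```

View pics/w1.png

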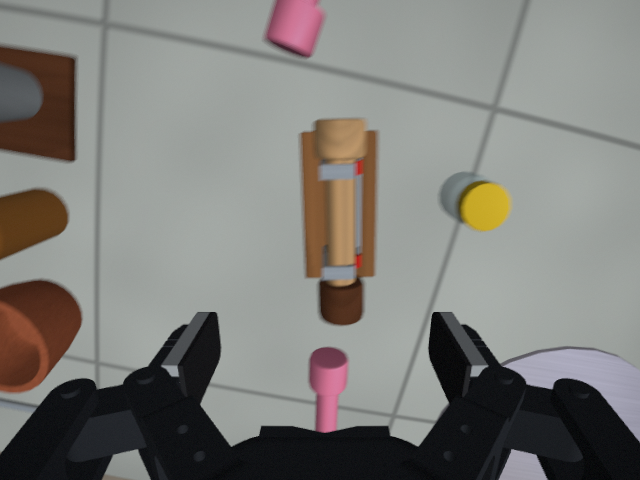

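The wrist view shows the rack at (341,205). The pestle lies along the columns, with the pale knob at (340,138) and the dark head at (341,302). The red jaw noses are on the right, on the same side as the jar at (485,205). Next I'll fit the handle.

Run:
```python
from h import *
D=np.load("w1.npz");P=D["P"];h=cv2.cvtColor(D["f"],cv2.COLOR_BGR2HSV).astype(int);z=P[...,2]
roi=np.zeros((480,640),bool);roi[100:335,290:395]=1
def fit(m,n):
    q=P[m&roi];rc=cv2.minAreaRect(q[:,:2].astype(np.float32));print(n,len(q),"z",np.percentile(q[:,2],[5,50,98]).round(1),np.round(rc[0],1),np.round(rc[1],1),round(rc[2],1));return q
hr=np.zeros_like(roi);hr[188:252]=1
q=fit(hr&(z>45)&(h[...,1]>70)&(h[...,0]<25)&(h[...,0]>5),"handle")
vx=cv2.fitLine(q[:,:2].astype(np.float32),2,0,.01,.01).ravel();print(vx, np.degrees(np.arctan2(vx[1],vx[0])))
fit((z>28),"whole>28"); fit((z<18)&(z>6),"base")
fit((z>45)&(h[...,1]<60),"clipsgrey")
for nm,s in dict(knob=(110,158),head=(282,330)).items():
    e=np.zeros_like(roi);e[s[0]:s[1]]=1;fit(e&(z>40),nm)
roi[:]=1
j=roi.copy();j[:]=0;j[170:240,435:520]=1;fit(j&(z>55),"jarlid")
```

```text
handle 1676 z [54.5 60.9 63.4] [504.7 296.9] [59.7 23.7] 14.4
[9.7382414e-01 2.2730286e-01 5.0335617e+02 2.9668896e+02] 13.13833
whole>28 7931 z [52.1 63.9 73.7] [509.1 299.6] [183.4  43.9] 13.0
base 5379 z [10.1 11.5 17.4] [502.4 298.9] [149.6  74.3] 13.0
clipsgrey 1499 z [52.5 72.2 74.3] [509.  299.6] [183.4  42. ] 13.2
knob 2066 z [57.6 68.6 72.2] [435.3 282.6] [31.9 44. ] 12.7
head 1790 z [57.  67.5 71.7] [579.2 315.4] [40.2 42.9] 14.2
jarlid 2054 z [60.1 64.5 65.9] [464.5 417.7] [42.8 42.5] 21.2
```

Request:
drive_tool:
  motion:
    - [-2,8,0,0,0,0.2,1]
    - [-2,7,0,0,0,0,1]
    - [0,0,-40,0,0,0,1]
    - [0,0,-40,0,0,0,1]
    - [0,0,-35,0,0,0,1]
    - [0,0,-20,0,0,0,1]
    - [0,0,0,0,0,0,1]
    - [0,0,0,0,0,0,1]

```text
t: 2.2
ee_pos: [504.2, 299.7, 90.9]
orientation: [0.438, -0.439, -0.554, 0.555]
ft_force: [0.1, -0.7, 0.7]
opening: 0.996
```

```bash
python3 -c "
from w import *
pose()"
```

```text
t 2.2 tcp [504.2 299.7  90.9] xdir 103.3 down [ 0.001 -0.002 -1.   ] F [ 0.1 -0.7  0.7] open 0.996
q [-0.76  0.45  0.14  1.93 -0.09  0.77  1.23]
```

Request:
drive_tool:
  motion:
    - [0,-2,-20,0,0,0,1]
    - [0,0,-20,0,0,0,1]
    - [0,0,-18,0,0,0,1]
    - [0,0,-4,0,0,0,1]
    - [0,0,0,0,0,0,0.6]
    - [0,0,0,0,0,0,0]
    - [0,0,0,0,0,0,0]
    - [0,0,0,0,0,0,0]
  newtons: 60

```text
t: 3.2
ee_pos: [506.6, 301.2, 33.7]
orientation: [-0.437, 0.439, 0.558, -0.552]
ft_force: [0.6, -4.7, -0.6]
opening: 0.282
```

Request:
drive_tool:
  motion:
    - [0,0,0,0,0,0,0]
    - [0,0,0,0,0,0,0]
    - [0,0,0,0,0,0,0]
    - [0,0,0,0,0,0,0]
    - [0,0,0,0,0,0,0]
    - [0,0,0,0,0,0,0]
    - [0,0,0,0,0,0,0]
    - [0,0,0,0,0,0,0]

```text
t: 4.2
ee_pos: [506.8, 300.2, 33.6]
orientation: [-0.437, 0.44, 0.557, -0.552]
ft_force: [0.7, -3.9, -0.4]
opening: 0.281
```

Request:
drive_tool:
  motion:
    - [0,0,0,0,0,0,0.5]
    - [0,0,0,0,0,0,0.5]
    - [0,0,-4,0,0,0,0.5]
    - [0,0,-3,0,0,0,0.5]
    - [0,0,0,0,0,0,0]
    - [0,0,0,0,0,0,0]
    - [0,0,0,0,0,0,0]
    - [0,0,0,0,0,0,0]

```text
t: 5.2
ee_pos: [506.8, 300.7, 26.4]
orientation: [-0.437, 0.44, 0.558, -0.552]
ft_force: [-0.3, -2.6, 2.1]
opening: 0.29
```

```bash
python3 w.py w2; python3 -c "
from w import *
pose()"
```

```text
t 5.2 tcp [506.8 300.7  26.4] xdir 103.4 down [ 0.008  0.004 -1.   ] F [-0.3 -2.6  2.1] open 0.29
q [-0.74  0.54  0.12  1.96 -0.1   0.64  1.25]
t 5.25 tcp [506.8 300.7  26.4] xdir 103.4 down [ 0.008  0.004 -1.   ] F [-0.  -4.   0.8] open 0.282
q [-0.74  0.54  0.12  1.96 -0.1   0.64  1.25]
```

View pics/w2.png

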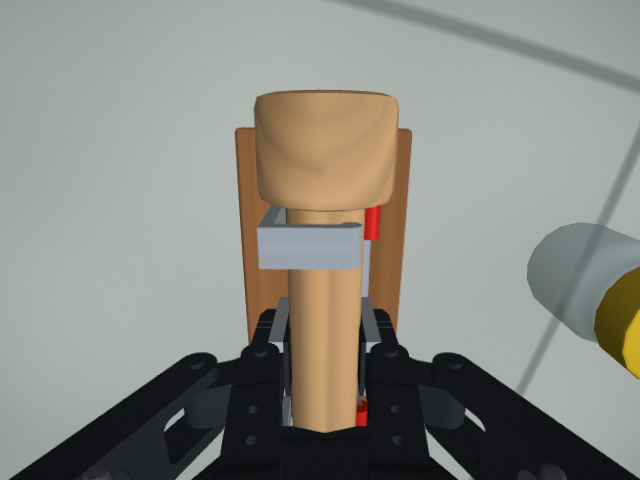

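The fingers straddle the handle squarely between the clips, with the jaw noses to the right. I'll push it out along the mouth direction (-0.227, 0.974).

Request:
drive_tool:
  motion:
    - [-1.4,5.8,0.2,0,0,0,0]
    - [-1.4,5.8,0.2,0,0,0,0]
    - [-1.4,5.8,0.2,0,0,0,0]
    - [-1.4,5.8,0.2,0,0,0,0]
    - [-1.4,5.8,0.2,0,0,0,0]
    - [-1.4,5.8,0.2,0,0,0,0]
    - [-1.4,5.8,0,0,0,0,0]
    - [0,0,0,0,0,0,0]
  newtons: 90

```text
t: 6.25
ee_pos: [503.3, 328.0, 29.6]
orientation: [0.437, -0.448, -0.552, 0.552]
ft_force: [-6.3, -7.5, 22.8]
opening: 0.279
```

Request:
drive_tool:
  motion:
    - [-1.4,5.8,0,0,0,0,0]
    - [-1.4,5.8,0.5,0,0,0,0]
    - [-1,4,0.5,0,0,0,0]
    - [0,0,0,0,0,0,0]
    - [0,0,0,0,0,0,0]
    - [0,0,0,0,0,0,0]
    - [0,0,0,0,0,0,0]
    - [0,0,0,0,0,0,0]

```text
t: 7.25
ee_pos: [501.8, 339.9, 32.0]
orientation: [0.437, -0.45, -0.55, 0.551]
ft_force: [-0.2, 0.5, -2.8]
opening: 0.277
```

```bash
python3 w.py w3
```

```text
t 7.25 tcp [501.8 339.9  32. ] xdir 102.2 down [ 0.014 -0.012 -1.   ] F [-0.2  0.5 -2.8] open 0.277
q [-0.82  0.56  0.14  1.92 -0.09  0.67  1.16]
```

View pics/w3.png

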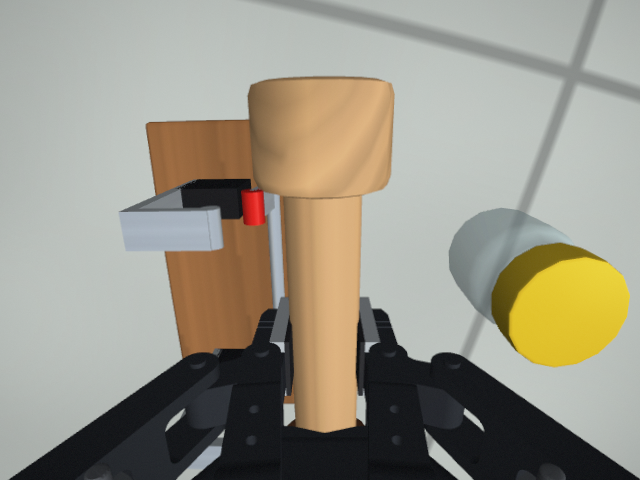

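The pestle is out of the clips: the nose has sprung back and the wrist carries about 2.8 N, which matches its weight. I'll lift and carry it high over the cups to the tray.

Request:
drive_tool:
  motion:
    - [0,0,15,0,0,0,0]
    - [0,0,30,0,0,0,0]
    - [0,0,40,0,0,0,0]
    - [0,0,40,0,0,0,0]
    - [0,0,40,0,0,0,0]
    - [0,0,40,0,0,0,0]
    - [0,0,20,0.1,0.1,0,0]
    - [0,-15,0,0,0,0,0]

```text
t: 8.3
ee_pos: [500.7, 323.6, 271.5]
orientation: [-0.442, 0.445, 0.552, -0.549]
ft_force: [0.7, 0.2, -3.0]
opening: 0.277
```

Request:
drive_tool:
  motion:
    - [-2,-35,0,0,0,-0.18,0]
    - [-2,-45,0,0,0,-0.18,0]
    - [-2,-45,0,0,0,-0.18,0]
    - [-2,-45,0,0,0,-0.18,0]
    - [-2,-45,0,0,0,-0.18,0]
    - [-2,-45,0,0,0,-0.18,0]
    - [-2,-45,0,0,0,-0.18,0]
    - [-2,-45,0,0,0,-0.18,0]

```text
t: 9.3
ee_pos: [476.0, -44.6, 265.4]
orientation: [0.485, -0.486, -0.513, 0.515]
ft_force: [0.6, 0.5, -3.0]
opening: 0.275
```

Request:
drive_tool:
  motion:
    - [-2,-45,0,0,0,-0.18,0]
    - [-2,-45,0,0,0,-0.18,0]
    - [-2,-45,0,0,0,-0.18,0]
    - [-2,-45,0,0,0,-0.18,0]
    - [-2,-45,0,0,0,-0.18,0]
    - [-2,-30,0,0,0,-0.18,0]
    - [-2,-15,0,0,0,-0.18,0]
    - [0,0,0,0,0,0,0]

```text
t: 10.3
ee_pos: [448.3, -329.2, 259.9]
orientation: [0.523, -0.52, -0.474, 0.48]
ft_force: [1.0, 0.8, -2.8]
opening: 0.275
```

```bash
python3 w.py w4
python3 - <<'E'
from h import *
# tray measured in wrist, scene, side: purple mask, rim heights vs floor
D={"w":np.load("w4.npz")}
for n in("scene","side"):
    c=cam(n);D[n]=dict(P=cloud(c),f=c["frame"]);cv2.imwrite(f"pics/{n}4.png",c["frame"])
for n,d in D.items():
    h=cv2.cvtColor(d["f"],cv2.COLOR_BGR2HSV).astype(int);P=d["P"]
    m=(h[...,0]>125)&(h[...,0]<155)&(h[...,1]>90)&(P[...,2]<45)&(P[...,2]>-5)&np.isfinite(P[...,2])
    k,l,st,_=cv2.connectedComponentsWithStats(m.astype(np.uint8));m=l==1+st[1:,4].argmax()
    q=P[m]
    rc=cv2.minAreaRect(q[:,:2].astype(np.float32))
    print(n,len(q),np.percentile(q[:,2],[5,50,95]).round(1),np.round(rc[0],1),np.round(rc[1],1),round(rc[2],1))
E
```

```text
t 10.3 tcp [ 448.3 -329.2  259.9] xdir 84.9 down [-0.009 -0.002 -1.   ] F [ 1.   0.8 -2.8] open 0.275
q [-0.07  0.24  0.7   1.87 -0.17  1.1   2.17]
w 12680 [ 3.2  4.8 27.7] [ 472.9 -254. ] [ 78.2 282.9] 87.0
scene 9692 [ 1.5  5.4 27.3] [ 471.8 -329.5] [212.6 284.4] 86.9
side 12074 [ 1.2  4.5 26.3] [ 470.2 -326.6] [211.2 283.8] 87.1
```

Run:
```python
from h import *
D=np.load("w4.npz");P=D["P"];z=P[...,2]
m=np.zeros((480,640),bool);m[60:205,240:400]=1;m&=(z>240)&(z<330)
q=P[m];print(len(q),np.percentile(q[:,2],[1,50,95,99]).round(1))
rc=cv2.minAreaRect(q[:,:2].astype(np.float32));print(rc)
m2=np.zeros((480,640),bool);m2[215:290,290:360]=1;m2&=(z>240)&(z<330);q=P[m2];print("handle top",np.percentile(q[:,2],[50,95,99]).round(1),q.mean(0))
l=cv2.fitLine(q[:,:2].astype(np.float32),2,0,.01,.01).ravel();print(np.degrees(np.arctan2(l[1],l[0])))
# slope along x
A=np.c_[q[:,:1],np.ones(len(q))]; t=q[:,2]>np.percentile(q[:,2],70); print("slope",np.polyfit(q[t,0],q[t,2],1))
```

```text
17030 [288.6 302.8 305.8 306.4]
((375.0646057128906, -323.6686706542969), (43.393470764160156, 36.970462799072266), 85.04849243164062)
handle top [293.2 295.1 295.7] [ 407.54707681 -325.74596214  292.54010391]
-1.9315621
slope [-2.47175903e-02  3.04638321e+02]
```

View pics/w4.png

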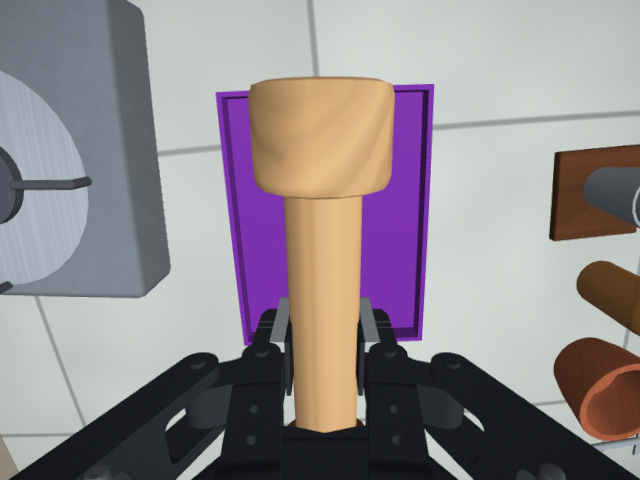

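The pestle is squarely in the grip, with its axis about 21.7 mm above the TCP and a head-down tilt of about 1.4°. The tray is clear below it. I'll move over the spot and go down.

Request:
drive_tool:
  motion:
    - [8,-16,0,0,0,0.1,0]
    - [8,-16,0,0,-0.12,0,0]
    - [4,-12,-15,0,-0.12,0,0]
    - [0,0,-40,0,0,0,0]
    - [0,0,-40,0,0,0,0]
    - [0,0,-40,0,0,0,0]
    - [0,0,-25,0,0,0,0]
    - [0,0,-10,0,0,0,0]

```text
t: 11.45
ee_pos: [474.5, -369.4, 86.3]
orientation: [-0.51, 0.523, 0.489, -0.476]
ft_force: [0.7, -0.2, -3.8]
opening: 0.275
```

```bash
python3 -c "
from w import *
pose()"
```

```text
t 11.45 tcp [ 474.5 -369.4   86.3] xdir 86.1 down [ 0.025 -0.001 -1.   ] F [ 0.7 -0.2 -3.8] open 0.275
q [ 0.13  0.53  0.57  1.94 -0.42  0.77  2.44]
```

Request:
drive_tool:
  motion:
    - [-1,0,-20,0,0,0,0]
    - [-1,0,-20,0,0,0,0]
    - [0,0,-15,0,0,0,0]
    - [0,0,-8,0,0,0,0]
    - [0,0,-4,0,0,0,0]
    - [0,0,0,0,0,0,0]
    - [0,0,0,0,0,0,0]
    - [0,0,0,0,0,0,0]

```text
t: 12.45
ee_pos: [474.2, -370.1, 16.9]
orientation: [-0.509, 0.524, 0.49, -0.476]
ft_force: [0.3, -0.2, -2.6]
opening: 0.277
```

Request:
drive_tool:
  motion:
    - [0,0,-3,0,0,0,0]
    - [0,0,-3,0,0,0,0]
    - [0,0,-2,0,0,0,0]
    - [0,0,-1,0,0,0,0]
    - [0,0,0,0,0,0,0]
    - [0,0,0,0,0,0,0]
    - [0,0,0,0,0,0,0]
    - [0,0,0,0,0,0,0]

```text
t: 13.45
ee_pos: [474.4, -370.2, 7.9]
orientation: [-0.509, 0.524, 0.49, -0.476]
ft_force: [0.8, -0.1, -2.6]
opening: 0.276
```

Request:
drive_tool:
  motion:
    - [0,0,-2,0,0,0,0]
    - [0,0,-1,0,0,0,0]
    - [0,0,0,0,0,0,0]
    - [0,0,0,0,0,0,0]
    - [0,0,0,0,0,0,0]
    - [0,0,0,0,0,0,0]
    - [0,0,0,0,0,0,0]
    - [0,0,0,0,0,0,0]

```text
t: 14.45
ee_pos: [474.6, -370.4, 7.1]
orientation: [-0.509, 0.525, 0.49, -0.475]
ft_force: [-1.3, 0.3, 1.5]
opening: 0.272
```

It touched down: the force went from -2.6 to +1.5 N. I'll release, rise and head for the cup.

Request:
drive_tool:
  motion:
    - [0,0,0,0,0,0,0.31]
    - [0,0,0,0,0,0,0.36]
    - [0,0,0,0,0,0,0.45]
    - [0,0,0,0,0,0,0.55]
    - [0,0,0,0,0,0,0.55]
    - [0,0,0,0,0,0,0.55]
    - [0,0,10,0,0,0,0.55]
    - [0,0,20,0,0,0,0.55]

```text
t: 15.45
ee_pos: [474.2, -370.4, 37.7]
orientation: [-0.509, 0.524, 0.49, -0.475]
ft_force: [-0.1, -0.4, 0.3]
opening: 0.548
```

Request:
drive_tool:
  motion:
    - [0,0,30,0,0,0,0.55]
    - [0,0,40,0,0,0,0.55]
    - [0,0,45,0,0,0,0.7]
    - [0,0,45,0,0,0,1]
    - [0,0,45,0,0.24,0,1]
    - [0,0,20,0,0,0,1]
    - [0,0,0,0,0,0,1]
    - [0,0,0,0,0,0,1]

```text
t: 16.45
ee_pos: [471.9, -371.4, 281.6]
orientation: [-0.514, 0.522, 0.484, -0.48]
ft_force: [-0.9, 0.5, -0.3]
opening: 1.001
```

```bash
python3 w.py w5
python3 - <<'E'
from h import *
c=cam("scene");P=cloud(c);z=P[...,2];cv2.imwrite("pics/scene5.png",c["frame"])
m=(P[...,0]>360)&(P[...,0]<580)&(P[...,1]>-415)&(P[...,1]<-240)&(z>31)&(z<60)
q=P[m];print(len(q),np.percentile(q[:,2],[5,50,99]),cv2.minAreaRect(q[:,:2].astype(np.float32)))
# bottle and cup tops
for a,(u0,v0,u1,v1),zz in(("bottlecap",(300,240,332,262),125),("bottle",(300,242,332,296),60),("cup",(268,205,304,280),100)):
    k=np.zeros((480,640),bool);k[v0:v1,u0:u1]=1;k&=(z>zz)&(z<160);q=P[k];rc=cv2.minAreaRect(q[:,:2].astype(np.float32));print(a,rc,np.median(q,0))
E
```

```text
t 16.45 tcp [ 471.9 -371.4  281.6] xdir 85.9 down [ 0.012 -0.004 -1.   ] F [-0.9  0.5 -0.3] open 1.001
q [-0.    0.3   0.71  1.76 -0.22  1.14  2.27]
1008 [32.82999501 40.07665108 51.75218628] ((473.02734375, -370.8993835449219), (41.46930694580078, 187.04501342773438), 86.94761657714844)
bottlecap ((572.9853515625, -8.054205894470215), (24.762775421142578, 23.32061195373535), 9.908708572387695) [576.39782412  -9.42079787 148.07638249]
bottle ((598.8310546875, -18.68701934814453), (51.86338806152344, 95.92575073242188), 67.42852783203125) [583.73281159 -14.01481493 100.54877168]
cup ((455.8244934082031, -24.033340454101562), (56.44211196899414, 60.56987380981445), 57.88426208496094) [451.58416173 -23.07814597 127.00577377]
```

View pics/w5.png

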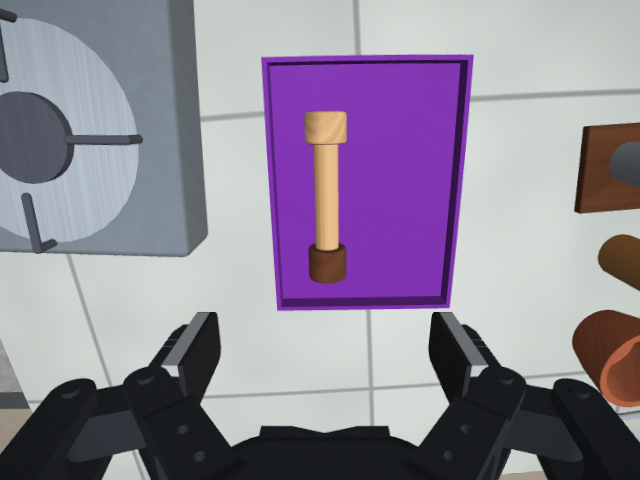

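The pestle lies flat in the tray at about (473,-371), with its top at 52 mm, and the right half of the tray is free for the cup. I'm moving over the cups.

Request:
drive_tool:
  motion:
    - [-2,35,0,0,0.1,0,1]
    - [-2,48,0,0,0,0,1]
    - [-2,48,0,0,0,0,1]
    - [-2,48,0,0,0,0,1]
    - [-2,48,0,0,0,0,1]
    - [-2,48,0,0,0,0,1]
    - [-2,45,0,0,0,0,1]
    - [-2,25,0,0,0,0,1]

```text
t: 17.55
ee_pos: [449.8, -17.9, 275.4]
orientation: [0.52, -0.518, -0.476, 0.485]
ft_force: [-0.1, -0.8, 0.1]
opening: 1.004
```

Request:
drive_tool:
  motion:
    - [0,0,0,0,0,0,1]
    - [0,0,0,0,0,0,1]
    - [0,0,0,0,0,0,1]
    - [0,0,0,0,0,0,1]
    - [0,0,0,0,0,0,1]
    - [0,0,0,0,0,0,1]
    - [0,0,0,0,0,0,1]
    - [0,0,0,0,0,0,1]

```text
t: 18.55
ee_pos: [449.0, -19.3, 274.0]
orientation: [0.52, -0.518, -0.475, 0.485]
ft_force: [0.3, -0.1, 1.1]
opening: 0.996
```

```bash
python3 w.py w6
python3 - <<'E'
from h import *
D=np.load("w6.npz");P=D["P"];z=P[...,2]
near=(np.hypot(P[...,0]-455,P[...,1]+23)<50)
for lo,hi in((141,150),(94,139),(6,17)):
    m=near&(z>lo)&(z<hi) if lo>20 else (np.hypot(P[...,0]-455,P[...,1]+23)<80)&(z>lo)&(z<hi)
    q=P[m]
    if len(q)>10: print(lo,len(q),cv2.minEnclosingCircle(q[:,:2].astype(np.float32)),cv2.minAreaRect(q[:,:2].astype(np.float32)),q[:,2].mean())
E
```

```text
t 18.55 tcp [449.  -19.3 274. ] xdir 85.5 down [-0.013 -0.007 -1.   ] F [ 0.3 -0.1  1.1] open 0.996
q [-0.57 -0.    0.47  2.05  0.01  1.11  1.39]
141 1024 ((453.79864501953125, -23.699960708618164), 29.831764221191406) ((453.5141296386719, -24.1331787109375), (58.76665496826172, 58.76810073852539), 87.0167007446289) 143.12499419317336
94 1916 ((452.3708190917969, -23.64171028137207), 28.189044952392578) ((452.5480651855469, -23.778770446777344), (51.327762603759766, 55.589542388916016), 87.7599105834961) 119.33377184159636
6 3506 ((461.7303466796875, -24.334041595458984), 69.220458984375) ((461.48358154296875, -24.565521240234375), (99.10057830810547, 100.40587615966797), 1.2189242839813232) 11.48193488867282
```

View pics/w6.png

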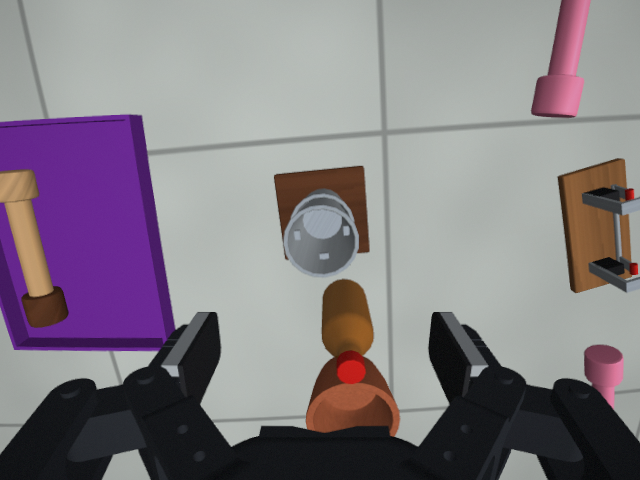

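The wrist view confirms the cup axis at (453.6,-23.9), with the rim 59 mm across at z≈143. The bottle at (347,320) lies off the finger direction. I'll descend with the fingers either side of it.

Request:
drive_tool:
  motion:
    - [2,-2,0,0.07,-0.12,0,1]
    - [2,-2,-20,0,0,0,1]
    - [0,0,-30,0,0,0,1]
    - [0,0,-30,0,0,0,1]
    - [0,0,-25,0,0,0,1]
    - [0,0,-10,0,0,0,1]
    - [0,0,0,0,0,0,1]
    - [0,0,0,0,0,0,1]

```text
t: 19.6
ee_pos: [454.8, -24.3, 157.9]
orientation: [-0.518, 0.52, 0.482, -0.478]
ft_force: [0.7, -0.1, 0.4]
opening: 0.999
```

```bash
python3 -c "
from w import *
pose()"
```

```text
t 19.6 tcp [454.8 -24.3 157.9] xdir 85.5 down [ 0.007  0.002 -1.   ] F [ 0.7 -0.1  0.4] open 0.999
q [-0.52  0.16  0.48  2.18 -0.1   0.81  1.52]
```

Request:
drive_tool:
  motion:
    - [-1,0,-20,0,0.04,0,1]
    - [0,0,-20,0,0,0,1]
    - [0,0,-15,0,0,0,1]
    - [0,0,-7,0,0,0,1]
    - [0,0,0,0,0,0,1]
    - [0,0,0,0,0,0,1]
    - [0,0,0,0,0,0,0.8]
    - [0,0,0,0,0,0,0.8]
  newtons: 30

```text
t: 20.6
ee_pos: [457.5, -23.6, 98.9]
orientation: [-0.518, 0.521, 0.484, -0.476]
ft_force: [-1.4, -0.2, -0.2]
opening: 0.802
```

```bash
python3 w.py w7
python3 - <<'E'
from h import *
D=np.load("w7.npz");P=D["P"];z=P[...,2]
m=(np.hypot(P[...,0]-454,P[...,1]+24)<36)&(z>138)&(z<150)
q=P[m];print(len(q),cv2.minEnclosingCircle(q[:,:2].astype(np.float32)))
E
```

```text
t 20.6 tcp [457.5 -23.6  98.9] xdir 85.5 down [ 0.012  0.005 -1.   ] F [-1.4 -0.2 -0.2] open 0.802
q [-0.48  0.27  0.45  2.23 -0.2   0.67  1.61]
7094 ((453.9898376464844, -23.998464584350586), 35.99639129638672)
```

View pics/w7.png

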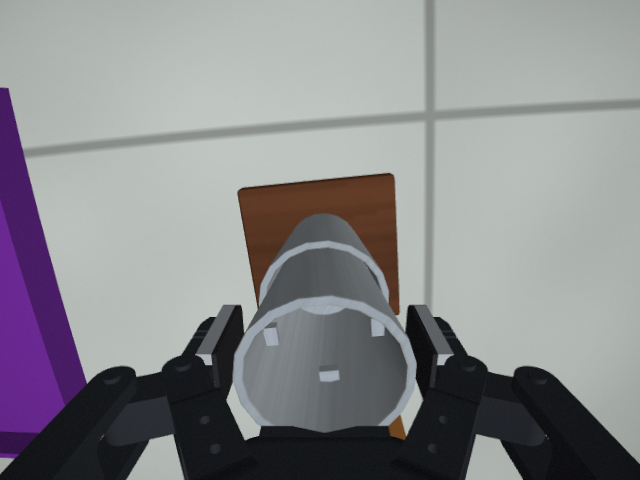

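The cup sits centred between the pads. The TCP is 4 mm too far in x, so I'll correct that, drop a little and close.

Request:
drive_tool:
  motion:
    - [-3,0,-3,-0.05,0.11,0,0.8]
    - [-1,0,-2,0,0,0,0.8]
    - [0,0,0,0,0,0,0.72]
    - [0,0,0,0,0,0,0.6]
    - [0,0,0,0,0,0,0.4]
    - [0,0,0,0,0,0,0.4]
    - [0,0,0,0,0,0,0.4]
    - [0,0,0,0,0,0,0.4]

```text
t: 21.65
ee_pos: [453.8, -23.6, 94.1]
orientation: [-0.519, 0.519, 0.48, -0.48]
ft_force: [-0.8, 0.5, 2.0]
opening: 0.672
```

```bash
python3 -c "
from w import *
pose()"
```

```text
t 21.65 tcp [453.8 -23.6  94.1] xdir 85.5 down [ 0.  0. -1.] F [-0.8  0.5  2. ] open 0.672
q [-0.48  0.28  0.45  2.23 -0.2   0.67  1.6 ]
```

Request:
drive_tool:
  motion:
    - [0,0,3,0,0,0,0.4]
    - [0,0,4,0,0,0,0.4]
    - [0,0,5,0,0,0,0.4]
    - [0,0,5,0,0,0,0.4]
    - [0,0,5,0,0,0,0.4]
    - [0,0,5,0,0,0,0.4]
    - [0,0,5,0,0,0,0.4]
    - [0,0,0,0,0,0,0.4]

```text
t: 22.65
ee_pos: [453.9, -23.6, 128.7]
orientation: [-0.519, 0.519, 0.48, -0.48]
ft_force: [0.2, 0.7, -1.3]
opening: 0.668
```

```bash
python3 -c "
from w import *
pose()
c=cam('side');P=cloud(c);z=P[...,2];cv2.imwrite('pics/side8.png',cv2.resize(c['frame'][200:330,270:410],None,fx=4,fy=4,interpolation=2))"
```

```text
t 22.65 tcp [453.9 -23.6 128.7] xdir 85.5 down [ 0.001  0.    -1.   ] F [ 0.2  0.7 -1.3] open 0.668
q [-0.51  0.21  0.48  2.21 -0.14  0.75  1.55]
```

View pics/side8.png

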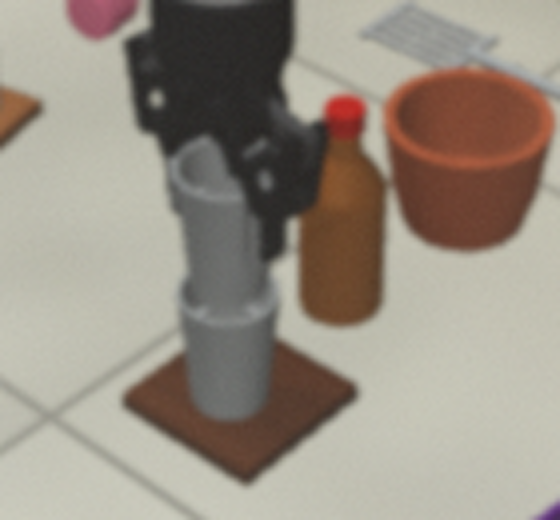

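The top cup is rising clear and the lower cup stays on its board. I'll carry the cup to the free half of the tray at (473,-283).

Request:
drive_tool:
  motion:
    - [0,0,20,0,0,0,0.4]
    - [0,0,25,0,0,0,0.4]
    - [0,0,25,0,0,0,0.4]
    - [0,-15,10,0,0,0,0.4]
    - [2,-30,0,0,0,0,0.4]
    - [3,-35,0,0,0,0,0.4]
    - [3,-35,0,0,0,0,0.4]
    - [3,-35,0,0,0,0,0.4]

```text
t: 23.7
ee_pos: [462.4, -179.3, 208.1]
orientation: [0.519, -0.518, -0.48, 0.482]
ft_force: [-0.4, -0.7, -1.4]
opening: 0.667
```

Request:
drive_tool:
  motion:
    - [3,-35,0,0,0,0,0.4]
    - [3,-30,0,0,0,0,0.4]
    - [2,-20,0,0,0,0,0.4]
    - [0,-10,0,0,0,0,0.4]
    - [0,0,0,0,0,0,0.4]
    - [0,0,0,0,0,0,0.4]
    - [0,0,0,0,0,0,0.4]
    - [0,0,0,0,0,0,0.4]

```text
t: 24.7
ee_pos: [466.5, -281.6, 204.8]
orientation: [0.521, -0.517, -0.478, 0.483]
ft_force: [-0.5, -0.0, -1.6]
opening: 0.672
```

```bash
python3 w.py w9
python3 - <<'E'
from h import *
c=cam("scene");P=cloud(c);z=P[...,2]
h=cv2.cvtColor(c["frame"],cv2.COLOR_BGR2HSV).astype(int)
m=(h[...,0]>125)&(h[...,0]<155)&(h[...,1]>90)&(z<45)&(z>-5)
k,l,st,_=cv2.connectedComponentsWithStats(m.astype(np.uint8));q=P[l==1+st[1:,4].argmax()]
print("tray",cv2.minAreaRect(q[:,:2].astype(np.float32)))
m=(np.hypot(P[...,0]-454,P[...,1]+24)<40)&(z>86)&(z<100);q=P[m];print("lowrim",len(q),cv2.minEnclosingCircle(q[:,:2].astype(np.float32)),q[:,2].max())
D=np.load("w9.npz");P=D["P"];z=P[...,2];t=r.state()["ee_pos"]
m=(np.hypot(P[...,0]-t[0],P[...,1]-t[1])<33)&(abs(z-t[2]-50)<6);q=P[m];print("held rim",len(q),cv2.minEnclosingCircle(q[:,:2].astype(np.float32)),np.percentile(q[:,2],[5,50,95]))
A=np.c_[q[:,:2]-q[:,:2].mean(0),np.ones(len(q))];print("tilt",np.linalg.lstsq(A,q[:,2],rcond=None)[0])
E
```

```text
t 24.7 tcp [ 466.5 -281.6  204.8] xdir 85.5 down [-0.008 -0.001 -1.   ] F [-0.5 -0.  -1.6] open 0.672
q [-0.13  0.29  0.67  1.95 -0.21  0.98  2.13]
tray ((471.37225341796875, -329.41650390625), (212.46331787109375, 284.5359191894531), 86.77899169921875)
lowrim 140 ((455.6773986816406, -23.379003524780273), 32.046348571777344) 97.88072512508006
held rim 4780 ((462.94384765625, -281.46392822265625), 31.855234146118164) [249.47591223 253.74850029 255.65234079]
tilt [-3.50953987e-02  3.99589351e-04  2.53274307e+02]
```

Tray, lower cup and held cup are all as expected, with the rim 50 mm above the TCP. Going down now.

Request:
drive_tool:
  motion:
    - [2,0,-15,0,-0.12,0,0.4]
    - [2,0,-30,0,0,0,0.4]
    - [1,0,-35,0,0,0,0.4]
    - [0,0,-30,0,0,0,0.4]
    - [0,0,-20,0,0,0,0.4]
    - [0,0,-10,0,0,0,0.4]
    - [0,0,0,0,0,0,0.4]
    - [0,0,0,0,0,0,0.4]

```text
t: 25.8
ee_pos: [473.7, -280.9, 62.6]
orientation: [-0.516, 0.521, 0.483, -0.479]
ft_force: [0.2, 0.4, -0.4]
opening: 0.674
```

```bash
python3 -c "
from w import *
pose()"
```

```text
t 25.8 tcp [ 473.7 -280.9   62.6] xdir 85.7 down [ 0.009 -0.002 -1.   ] F [ 0.2  0.4 -0.4] open 0.674
q [-0.01  0.49  0.54  2.05 -0.4   0.69  2.29]
```

Request:
drive_tool:
  motion:
    - [0,0,-8,0,0,0,0.4]
    - [0,0,-8,0,0,0,0.4]
    - [0,0,-4,0,0,0,0.4]
    - [0,0,-2,0,0,0,0.4]
    - [0,0,0,0,0,0,0.4]
    - [0,0,0,0,0,0,0.4]
    - [0,0,0,0,0,0,0.4]
    - [0,0,0,0,0,0,0.4]

```text
t: 26.8
ee_pos: [474.6, -281.2, 40.6]
orientation: [-0.515, 0.522, 0.483, -0.478]
ft_force: [-0.9, 0.6, -1.1]
opening: 0.671
```

Request:
drive_tool:
  motion:
    - [0,0,-1.5,0,0,0,0.4]
    - [0,0,-1,0,0,0,0.4]
    - [0,0,0,0,0,0,0.4]
    - [0,0,0,0,0,0,0.4]
    - [0,0,0,0,0,0,0.4]
    - [0,0,0,0,0,0,0.4]
    - [0,0,0,0,0,0,0.4]
    - [0,0,0,0,0,0,0.4]

```text
t: 27.8
ee_pos: [474.7, -281.2, 38.0]
orientation: [-0.515, 0.522, 0.483, -0.478]
ft_force: [-0.6, 0.5, -1.1]
opening: 0.669
```

Request:
drive_tool:
  motion:
    - [0,0,-1.5,0,0,0,0.4]
    - [0,0,-1,0,0,0,0.4]
    - [0,0,0,0,0,0,0.4]
    - [0,0,0,0,0,0,0.4]
    - [0,0,0,0,0,0,0.4]
    - [0,0,0,0,0,0,0.4]
    - [0,0,0,0,0,0,0.4]
    - [0,0,0,0,0,0,0.4]

```text
t: 28.8
ee_pos: [474.7, -281.2, 35.4]
orientation: [-0.515, 0.522, 0.483, -0.478]
ft_force: [0.9, -0.3, -0.8]
opening: 0.67
```

Request:
drive_tool:
  motion:
    - [0,0,-1,0,0,0,0.4]
    - [0,0,0,0,0,0,0.4]
    - [0,0,0,0,0,0,0.4]
    - [0,0,0,0,0,0,0.4]
    - [0,0,0,0,0,0,0.4]
    - [0,0,0,0,0,0,0.4]
    - [0,0,0,0,0,0,0.4]
    - [0,0,0,0,0,0,0.4]

```text
t: 29.8
ee_pos: [475.8, -281.3, 35.2]
orientation: [-0.514, 0.522, 0.484, -0.478]
ft_force: [0.2, 1.1, 0.9]
opening: 0.672
```

The cup has made contact at TCP z≈35.2, as predicted. I'll release and rise.

Request:
drive_tool:
  motion:
    - [0,0,0,0,0,0,0.7]
    - [0,0,0,0,0,0,0.73]
    - [0,0,0,0,0,0,0.8]
    - [0,0,0,0,0,0,0.88]
    - [0,0,0,0,0,0,0.88]
    - [0,0,0,0,0,0,0.88]
    - [0,0,8,0,0,0,0.88]
    - [0,0,15,0,0,0,0.88]

```text
t: 30.8
ee_pos: [475.0, -281.3, 58.6]
orientation: [-0.515, 0.522, 0.483, -0.478]
ft_force: [0.2, -0.3, -0.2]
opening: 0.88
```

Request:
drive_tool:
  motion:
    - [0,0,25,0,0,0,0.9]
    - [0,0,35,0,0,0,0.9]
    - [0,0,40,0,0,0,0.9]
    - [0,0,40,0,0,0,0.9]
    - [0,0,40,0,0,0,0.9]
    - [0,0,20,0,0,0,0.9]
    - [0,0,0,0,0,0,0.9]
    - [0,0,0,0,0,0,0.9]

```text
t: 31.8
ee_pos: [473.4, -282.4, 273.1]
orientation: [-0.514, 0.524, 0.484, -0.476]
ft_force: [0.3, -0.2, -1.4]
opening: 0.902
```

Run:
```python
from w import *
pose();c=cam("scene");P=cloud(c);z=P[...,2]
cv2.imwrite("pics/fin.png",c["frame"])
def circ(n,x,y,rad,lo,hi):
    q=P[(np.hypot(P[...,0]-x,P[...,1]-y)<rad)&(z>lo)&(z<hi)]
    if len(q)>3: print(n,len(q),np.round(cv2.minEnclosingCircle(q[:,:2].astype(np.float32))[0],1),round(cv2.minEnclosingCircle(q[:,:2].astype(np.float32))[1],1),q[:,2].max().round(1))
circ("topcup rim",475,-281,40,79,92); circ("low rim",454,-24,40,86,100); circ("jar",464,418,35,58,75)
circ("jaw area z>30",496,325,90,30,80)
h=cv2.cvtColor(c["frame"],cv2.COLOR_BGR2HSV).astype(int)
red=((h[...,0]<8)|(h[...,0]>172))&(h[...,1]>120)&(h[...,2]>60)&(np.hypot(P[...,0]-502,P[...,1]-299)<70)
q=P[red&(z>15)];print("red",len(q),q.mean(0).round(1) if len(q) else "", "rack y", ((q[:,:2]-[502.4,298.9])@np.array([-.227,.974])).round(0)[:12] if len(q) else "", q[:,2].max() if len(q) else "")
m=(h[...,0]>125)&(h[...,0]<155)&(h[...,1]>90)&(z<45)&(z>-5)
k,l,st,_=cv2.connectedComponentsWithStats(m.astype(np.uint8));q=P[l==1+st[1:,4].argmax()]
print("tray",cv2.minAreaRect(q[:,:2].astype(np.float32)))
q=P[(P[...,0]>360)&(P[...,0]<580)&(P[...,1]>-405)&(P[...,1]<-335)&(z>31)&(z<60)];print("pestle",cv2.minAreaRect(q[:,:2].astype(np.float32)),np.percentile(q[:,2],99))
```

```text
t 31.8 tcp [ 473.4 -282.4  273.1] xdir 85.5 down [ 0.018 -0.003 -1.   ] F [ 0.3 -0.2 -1.4] open 0.902
q [-0.18  0.2   0.71  1.88 -0.16  1.09  2.08]
topcup rim 165 [ 478.1 -281.3] 30.7 91.0
low rim 141 [456.1 -23.1] 30.9 95.8
jar 171 [465.3 416.5] 24.7 69.8
jaw area z>30 437 [496.3 339.3] 77.9 76.7
red 23 [499.2 311.7  42.8] rack y [15. 16. 11. 11. 13. 16. 12. 11. 12. 17. 14. 10.] 47.447006710812275
tray ((471.5391845703125, -329.44476318359375), (212.3587646484375, 283.4494934082031), 86.72071838378906)
pestle ((474.46258544921875, -370.7371826171875), (41.2050895690918, 187.5484161376953), 86.50469207763672) 51.60164408880093
```

View pics/fin.png

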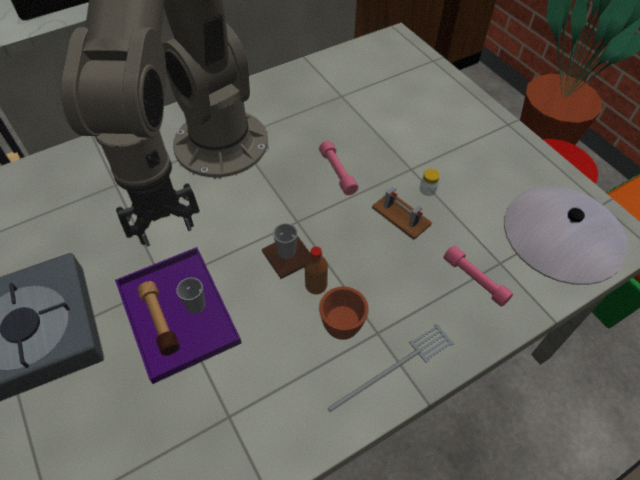

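The last view shows the pestle at (157,318) and the upright cup at (190,293), both inside the tray. The lower cup is on its board at (286,242), the rack is empty with its jaws shut, and the bystanders are in place. Handing in.

```bash
python3 -c "
from station import r
print(r.job_done())"
```

```text
the job is handed in; nothing more can be done
None
```

I rolled the pestle out sideways past the sprung jaws and laid it flat in the tray. Then I lifted the top cup straight off and stood it upright beside the pestle, and handed the job in at about 32 s of the 72 s allowed.

Last checks before handing in, all from the scene camera:
- **Pestle:** it lies level near the tray centre in x and about 41 mm off centre in y. Its top is at 52 mm, where about 49 mm is expected, so within camera error.
- **Top cup:** it stands on the tray floor, about 48 mm off centre in y on the other side. Its rim was at about 85–91 mm against 85 mm expected. I judged it upright from the picture and did not measure its tilt after release. A tilt fit while it was held gave 0.035 rad, with some doubt about that fit, and the limit is 0.12.
- **Lower cup, tray, jar:** these agree with where they started to within about 2 mm.
- **Jaw:** the red noses are back at their closed position, with tops at about 46–47 mm. I did not measure the joint angle itself.
- **Mortar and bottle:** they look undisturbed in the last picture, but I did not re-measure them.
- **Gripper:** it was about 190 mm above the cup and touching nothing.

One odd reading: the upward force on the tool peaked at about 23 N while the handle passed the jaws, then fell to the pestle's own weight once it was free.

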